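# Touch-test the lacquered cap and start the drying timer

### The arm

A 6-joint arm with a two-finger parallel gripper is mounted at the origin on the work surface. World frame = base frame: x ahead of the robot, y to its left, z up, the work surface at z = 0. Lengths are in m, angles in degrees, forces in N, time in s.
With the tool pointing down it reaches from about 0.35 to 0.925 m from the base axis. Payload 6.4 kg.
Tool frame: the origin (TCP) lies on the mounting face of the last link; the fingertips stand 199 mm ahead of it and the grasp point (between the pads) lies 180 mm ahead of it; z points along the fingers, y is the line along which they close (so a half turn about z gives the same grasp; the last joint's range is limited). The gripper opens to 94 mm and grips with 3 to 60 N. Pads are 16 mm wide; open, the fingers measure 119 mm over their backs; the gripper's body (75 mm by 177 mm) begins 78 mm behind the grasp point.
Start: joints at [59.983, 14.043, 89.255, -0, 76.702, -9.975], TCP at [0.223, 0.611, 0.405] pointing down, gripper open.
Joint ranges: [-179.41, 179.41], [-58.25, 129.5], [7.25, 145.43], [-54.29, 234.29], [11.92, 165.04], [-157.13, 157.13]. Speed limits (degrees/s): [147.25, 147.25, 180, 180, 180, 180].

### API

Orientations are given as [roll, pitch, yaw] about the fixed x, y, z axes, in that order (R = Rz(yaw) Ry(pitch) Rx(roll)).
In Python, from cell import ctrl gives the robot as it stands. The module is installed in compiled form; this text tells all that it offers. Calls block until the motion is done:
- ctrl.movep(position, orientation): joint-space move of the TCP to a pose.
- ctrl.movel(position, rot=None, feed=0.15, contact_N=None): straight line of the TCP; rot=None keeps the orientation; feed is the mean speed in m/s. With contact_N (N) it stops when the force on the tool has changed by that much, and returns True; else False.
- ctrl.move_j(angles): joint-space move.
- ctrl.grip(opening, force=None): finger opening in m; force is the grip in N (None keeps the last); returns when the fingers have stopped.
- ctrl.sleep(seconds).
- ctrl.inverse_kinematics(position, orientation): joint angles nearest the present ones, or None.
- ctrl.camera(name): name is "side" or "top" or "wrist"; returns a dict with "image" (400x640x3 uint8, red, green, blue), "depth" (400x640 float32, m along the optical axis (not along the pixel's ray), 0 where there is no reading), "camera_matrix" (3x3 intrinsics, pixels), "k1" (the pictures are not rectified: a ray, as slopes to the right and down, at radius r is drawn at 1 + k1 r^2 times it, then the intrinsics apply), "rvec" (rotation vector, rad) and "tvec" (3), from world to camera coordinates, as OpenCV has them. Camera axes: x right, y down, z forward; pixel columns grow to the right and rows downward; lengths in m; the calibration is good to about 2 mm. A picture is of the moment at which its call begins.
A pose or a line that the arm cannot do raises ctrl.MotionError and nothing moves.
- ctrl.sign_off(): hands the job in; it is judged then, once.
Readings, each from a call of its own:
- ctrl.current_clock(): time.
- ctrl.current_q(): joint angles.
- ctrl.current_qvel(): joint speeds.
- ctrl.current_joint_torque(): joint torques, N m.
- ctrl.current_tool_pos(): TCP position.
- ctrl.current_ee_rot(): TCP orientation.
- ctrl.current_force(): force on the tool from outside, world axes, zero at the start.
- ctrl.current_moment(): the same for the moment, N m.
- ctrl.current_grip_width(): finger opening in m.
- ctrl.current_finger_force(): force on a finger pad.
Only numpy, scipy, OpenCV 4.12 (cv2) and the standard library are available. Lean on these libraries where they do the work, as an engineer would, in place of code of your own. Each camera call takes 0.05 s, during which the arm holds its last target. There are 200 camera calls.

### The job

Check whether the lacquer is dry: rest the closed fingertips lightly on the flat top of the wide solid brass cap on the dark wooden drying board for about half a second, touching only its top and without shifting it, then lift off and press the big round button of the grey timer fully down and let it come up again. Nothing is to be gripped or lifted; leave the other brass parts, the two small buttons and everything else on the bench alone.

Things in the scene. Friction and masses are not known exactly. Their poses are not given: they have to be found in the camera images.
- wide_cap: The part to touch: loose solid brass disc, 62 mm across, 16 mm high, about 0.25 kg, flat top, standing on the board. Origin: centre of its underside; z up. It is the only wide part without a hole; among the five brass parts any may stand at any of the board's five places (four corners and the middle; neighbours are at least 75 mm apart centre to centre).
- wide_cap_top (a point): Centre of the flat top face of the wide cap, 16 mm above its underside. The cap and board are rigid: approach slowly. A press of more than 35 N marks the lacquer.
- board: Dark wooden drying board, fixed, 250 (x) by 230 (y) by 12 mm thick; origin: centre of its underside, on the bench. It may lie to the left or right of the robot, with the timer on the other side.
- small_cap: Bystander. Loose, lacquered brass, on the board. Solid disc 38 mm across, 16 mm high. Origin: centre of its underside.
- ring: Bystander. Loose, lacquered brass, on the board. Ring 62 mm across with a 34 mm hole, 16 mm high. Origin: centre of its underside.
- knob: Bystander. Loose, lacquered brass, on the board. Domed furniture knob, 48 mm across at its widest, 41 mm high. Origin: centre of its underside.
- spindle: Bystander. Loose, lacquered brass, on the board. Slim upright spindle, 30 mm foot, 48 mm high. Origin: centre of its underside.
- timer: Grey timer box, fixed, 110 (x) by 160 (y) by 40 mm high; origin: centre of its underside, on the bench. On its top: three white push buttons in black housings in a row along its y (big one in the middle, small ones 55 mm to either side, 18 mm towards its -x edge), and a dark display along its +x edge.
- big_button_top (a point): Centre of the top face of the big button (34 mm across). It moves down with the button.
- big_button (a joint): Travel of the big button, 0 up to 0.006 m fully down; it has a spring, fully down takes 5 N, and it comes back up by itself.
- left_button (a joint): Travel of the small button (16 mm across) at the timer's +y side, 0 up; to be left alone.
- right_button (a joint): Travel of the small button (16 mm across) at the timer's -y side, 0 up; to be left alone.
- spray_can: Bystander. Loose spray can, 66 mm across, 180 mm high, at the back of the bench. Origin: centre of its underside.
- soap_bottle: Bystander. Loose green bottle, 68 mm across, 170 mm high, at the back. Origin: centre of its underside.
- mug: Bystander. Loose clear plastic cup, 80 mm across, 90 mm high, at the back. Origin: centre of its underside.
- brush: Bystander. Loose hand brush lying flat, far left. Origin: its underside.
- sanding_block: Bystander. Loose cork sanding block, 70 by 110 by 30 mm, far right. Origin: centre of its underside.
- collar: Bystander. Loose small brass collar, 28 mm across, 14 mm high, straight in front of the robot. Origin: centre of its underside.
There are look-alikes about, which are no part of the job. What is shaped like the wide_cap but pink or turquoise is not meant. There is more than one size of the timer; the one meant has the size given above.

How it is judged (in metres and radians):
On the way, in this order (a step that is already met when the one before it is completed fails the run):
1. the fingertips rest on the top of the wide cap for 0.3 s, with the tool over the cap (contact force between the fingers and wide_cap above 0.3 N and horizontal distance between the grasp point and wide_cap_top below 0.036 m and z of the grasp point in the frame of wide_cap_top above 0.007 m), for 0.3 s.
2. off the cap again (contact force between the fingers and wide_cap below 0.05 N and distance between the grasp point and wide_cap_top above 0.04 m), for 0.05 s.
3. the big button is pressed fully down (at least 5 of 6 mm) (value of joint big_button above 0.005 m), for 0.05 s.
At the end, for the whole second after the job is handed in: The big button is up again (within 1.5 mm), the wide cap lies flat on the board within 8 mm of where it was, the other four brass parts are within 8 mm and the other bench things within 15 mm of where they were, and the small buttons are up (value of joint each of big_button, left_button, right_button below 0.0015 m and distance of each of wide_cap, small_cap, ring, knob, spindle from where it was at the start of the episode below 0.008 m and angle between wide_cap's own z axis and vertical below 0.1 rad and linear speed of wide_cap below 0.02 m/s and distance of each of spray_can, soap_bottle, mug, brush, sanding_block, collar from where it was at the start of the episode below 0.015 m); the robot touches nothing.
It fails at once if the wide cap pressed with more than 35 N (contact force between the fingers and wide_cap above 35 N).
It fails at once if the wide cap shifted or lifted by more than 8 mm, or tipped (distance of wide_cap from where it was at the start of the episode above 0.008 m or angle between wide_cap's own z axis and vertical above 0.15 rad).
It fails at once if the wide cap touched or gripped by its side (contact force between the fingers and wide_cap above 0.5 N and (horizontal distance between the grasp point and wide_cap_top above 0.045 m or z of the grasp point in the frame of wide_cap_top below 0.005 m)).
It fails at once if another brass part touched or moved by more than 8 mm (contact force between any of the arm, the fingers and small_cap above 0.5 N or distance of any of small_cap, ring, knob, spindle from where it was at the start of the episode above 0.008 m or contact force between any of the arm, the fingers and ring above 0.5 N or contact force between any of the arm, the fingers and knob above 0.5 N or contact force between any of the arm, the fingers and spindle above 0.5 N).
It fails at once if a small button pressed by more than 1.5 mm, or another thing on the bench moved by more than 15 mm (value of joint any of left_button, right_button above 0.0015 m or distance of any of spray_can, soap_bottle, mug, brush, sanding_block, collar from where it was at the start of the episode above 0.015 m).
It also fails if it takes over 45 s, if anything falls off the work surface, if the arm or the gripper's body presses on something with over 40 N, if the wrist force passes 120 N, or if a joint passes its speed limit or range.

## Working session

There is one attempt and no reset: what is moved stays moved. The work goes in short steps, each a Python script; the robot and the scene stay as the last script left them, time stands still between calls to the robot, and variables do not carry over. Pictures are saved under pics/ and viewed, at most 10 in all, crops included, and the job is handed in when it is done.

```bash
mkdir -p pics
cat > h.py <<'E'
import numpy as np, cv2
from cell import ctrl
def snap(n,f):
    c=ctrl.camera(n); cv2.imwrite(f'pics/{f}.png',c['image'][...,::-1]); np.savez(f'{f}.npz',**c); return c
def slopes(c,uv):
    K=np.array(c['camera_matrix']); uv=np.atleast_2d(uv).astype(float)
    s=(uv-[K[0,2],K[1,2]])/[K[0,0],K[1,1]]; u=s.copy()
    for _ in range(20): u=s/(1+float(c['k1'])*(u**2).sum(1,keepdims=True))
    return u
def cast(c,uv,z):
    R=cv2.Rodrigues(np.array(c['rvec'],float))[0]; t=np.array(c['tvec'],float).ravel()
    o=-R.T@t; d=np.c_[slopes(c,uv),np.ones(len(np.atleast_2d(uv)))]@R
    return o+d*((z-o[2])/d[:,2])[:,None]
def xyz(c):
    v,u=np.mgrid[:400,:640]; uv=np.c_[u.ravel(),v.ravel()]
    R=cv2.Rodrigues(np.array(c['rvec'],float))[0]; t=np.array(c['tvec'],float).ravel()
    D=np.array(c['depth']).ravel(); p=np.c_[slopes(c,uv),np.ones(len(uv))]*D[:,None]
    P=(p-t)@R; P[D==0]=np.nan; return P.reshape(400,640,3)
E
python3 - <<'E'
from h import *
for n in('top','side'): c=snap(n,n); print(n,c['camera_matrix'],c['k1'],c['rvec'],c['tvec'])
print(ctrl.current_clock(), ctrl.current_ee_rot())
E
```

```text
top [[457.07877959   0.         317.8952812 ]
 [  0.         457.07877959 197.10197473]
 [  0.           0.           1.        ]] -0.08340399583738871 [ 2.13999727 -2.10614431  0.19044805] [-0.02137014  0.5656796   1.34294425]
side [[374.99743614   0.         316.82786237]
 [  0.         374.99743614 196.70201025]
 [  0.           0.           1.        ]] -0.06986273131035091 [ 2.00903469 -0.65379503  0.38441088] [-0.47486348  0.20790402  0.77329119]
0.1 [-1.79904730e+02 -1.45978216e-02  1.59958155e+02]
```

View pics/top.png

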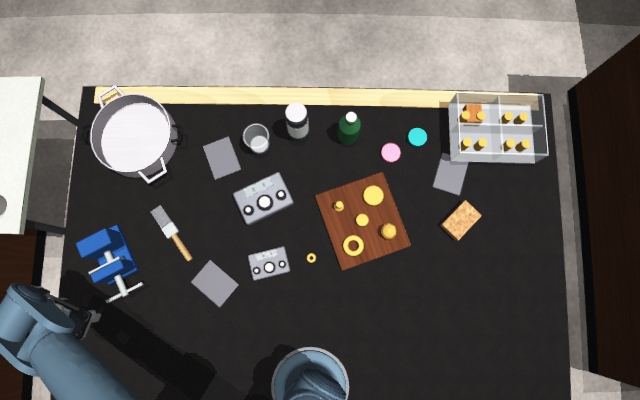

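View pics/side.png

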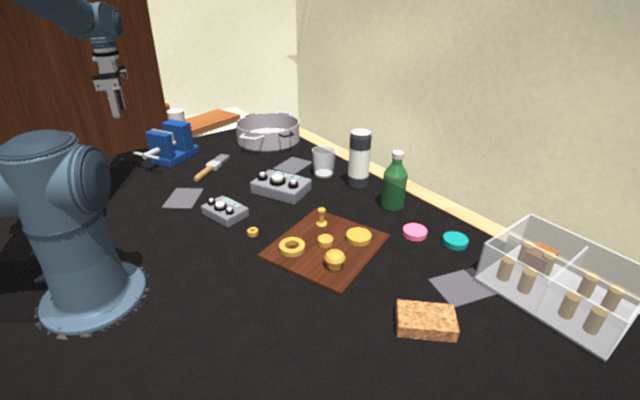

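The top view shows the wide cap (solid, wide) at about (373,195) on the board. The larger timer is at about (264,198), with its big button at about (265,202). The smaller timer look-alike is at (269,263). Next I'll measure these.

```bash
cat > m.py <<'E'
from h import *
T=dict(np.load('top.npz'));S=dict(np.load('side.npz'))
def blob(c,m,near):
    n,l,s,ce=cv2.connectedComponentsWithStats(m.astype(np.uint8))
    i=1+np.argmin(np.hypot(*(ce[1:]-near).T)+1e3*(s[1:,4]<15)); return l==i,s[i],ce[i]
for nm,c,cap,btn,tm in(('top',T,(373,195),(265,202),(264,198)),('side',S,(358,236),(277,180),(281,186))):
    P=xyz(c); hsv=cv2.cvtColor(c['image'],cv2.COLOR_RGB2HSV).astype(int)
    H,Sa,V=np.moveaxis(hsv,2,0)
    brass=(H>18)&(H<35)&(Sa>120)&(V>110)
    m,s,ce=blob(c,brass,cap); print(nm,'cap',s,ce,cast(c,ce,.028),'depth med',np.nanmedian(P[m],0))
    q=cast(c,np.argwhere(m)[:,::-1],.028); print(' extent',np.ptp(q[:,:2],0),'box mid',(q.max(0)+q.min(0))/2)
    m,s,ce=blob(c,(Sa<40)&(V>200),btn); z=np.nanmedian(P[m][:,2]); print(' btn',s,ce,'z',z,cast(c,ce,z),cast(c,ce,.055))
    if nm=='top':
        box=(abs(P[...,2]-.04)<.008)
        m,s,ce=blob(c,box,tm); q=cast(c,np.argwhere(m)[:,::-1],.04)[:,:2].astype(np.float32)
        print(' timer',cv2.minAreaRect(q))
        for b in [(248,210),(283,195),(264,203)]: print(b,cast(c,b,.05),P[b[1],b[0]])
        b=(H<15)&(Sa>80)&(V>30)&(V<160); m,s,ce=blob(c,b,(363,222)); print(s)
        q=cast(c,np.argwhere(m)[:,::-1],.012)[:,:2].astype(np.float32);print(' board',cv2.minAreaRect(q))
        for b in [(339,205),(362,220),(353,245),(389,231)]:
            mm,s,ce=blob(c,brass,b);print('other',cast(c,ce,.03)[0])
E
python3 m.py; python3 -c "
import cv2
a=cv2.imread('pics/top.png')[160:285,225:420];cv2.imwrite('pics/crop.png',cv2.resize(a,None,fx=4,fy=4,interpolation=2))"
```

```text
top cap [363 186  21  20 314] [372.91401274 195.14012739] [[ 0.57929299 -0.18321309  0.028     ]] depth med [ 0.57975702 -0.1835365   0.02725382]
 extent [0.06030669 0.06237337] box mid [ 0.5783501  -0.18351505  0.028     ]
 btn [259 196  11  11  91] [264.0989011  201.45054945] z 0.06127397171347207 [[0.54827985 0.15039976 0.06127397]] [[0.5493708  0.15118834 0.055     ]]
 timer ((0.5622439384460449, 0.1581680178642273), (0.11111528426408768, 0.15699425339698792), 27.0341796875)
(248, 210) [[0.52301029 0.20004379 0.05      ]] [0.52070851 0.19764129 0.06494079]
(283, 195) [[0.57119866 0.09458455 0.05      ]] [0.57070766 0.09436643 0.05259589]
(264, 203) [[0.54543331 0.15193929 0.05      ]] [0.54408671 0.15094521 0.05790325]
[ 315  172   96   99 4857]
 board ((0.5035287141799927, -0.15202486515045166), (0.25269508361816406, 0.23284757137298584), 20.46795082092285)
other [ 0.54373263 -0.07675058  0.03      ]
other [ 0.5018138  -0.14837247  0.03      ]
other [ 0.42257374 -0.12136203  0.03      ]
other [ 0.4689547  -0.22989841  0.03      ]
side cap [347 227  24  19 337] [358.22848665 235.69732938] [[ 0.572079   -0.19389144  0.028     ]] depth med [ 0.57349721 -0.19220435  0.02680786]
 extent [0.07080777 0.0702417 ] box mid [ 0.57176581 -0.19369149  0.028     ]
 btn [267 171  42  22 321] [286.77258567 179.64797508] z 0.03975982440191055 [[0.5788965  0.14397893 0.03975982]] [[0.56345544 0.11841382 0.055     ]]
```

View pics/crop.png

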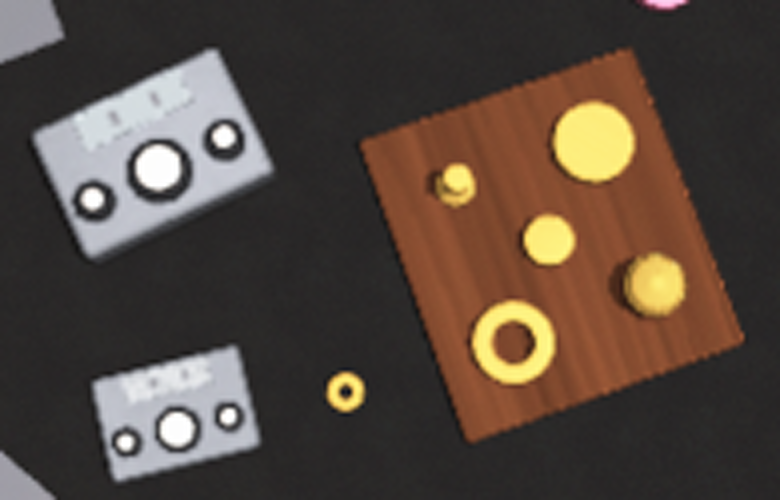

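The crop confirms the wide cap is at crop (594,141) and the big timer at (155,155). The timer measures 111×157 mm and the board 253×233 mm, so both match. I'll do the touch now.

Run:
```python
from h import *
R=[180,0,180]; x,y=.579,-.184
for p in([x,y,.4],[x,y,.226],[.5485,.1505,.26]): print(ctrl.inverse_kinematics(p,R))
ctrl.grip(0,10)
ctrl.movep([x,y,.40],R)
ctrl.movel([x,y,.245],feed=.12)
ctrl.sleep(.3); f0=np.array(ctrl.current_force())
print(ctrl.current_clock(),ctrl.current_tool_pos(),f0,ctrl.current_grip_width())
hit=ctrl.movel([x,y,.220],feed=.008,contact_N=3)
for _ in range(4):
    print(hit,ctrl.current_tool_pos(),np.array(ctrl.current_force())-f0); ctrl.sleep(.15)
print(ctrl.current_clock())
```

```text
[ -28.31062963    8.67894306   95.94452953    0.           75.37652741
 -118.31062963]
[ -28.31062963   21.010686    101.11690028    0.           57.87241373
 -118.31062963]
[  3.92518969  13.4258645  106.48210134   0.          60.09203416
 -86.07481031]
6.3083 [ 0.57907041 -0.18403559  0.24534473] [-0.2747136  -0.55972326 -0.74112463] 0.000359739738461673
True [ 0.57905425 -0.18406184  0.22751443] [-1.54426522 -0.07545751  5.38760589]
True [ 0.57902826 -0.1840197   0.22747116] [-0.35349311  0.3726241   6.5837385 ]
True [ 0.5790194  -0.18401608  0.22744208] [-0.1477758   1.31641358  5.90644315]
True [ 0.579037   -0.18403657  0.22747566] [-0.90484282  1.54258097  6.60975386]
8.9167
```

The fingertips rested on the cap at about 6 N for roughly 0.6 s. I'll lift off, then press the button.

Run:
```python
from h import *
R=[180,0,180]; x,y=.579,-.184
ctrl.movel([x,y,.26],feed=.03); ctrl.movel([x,y,.40],feed=.12)
x,y=.5485,.1505
ctrl.movep([x,y,.40],R); ctrl.movel([x,y,.285],feed=.12)
ctrl.sleep(.3); f0=np.array(ctrl.current_force()); print(f0)
h1=ctrl.movel([x,y,.240],feed=.012,contact_N=2)
print(h1,ctrl.current_tool_pos(),np.array(ctrl.current_force())-f0)
z=ctrl.current_tool_pos()[2]
h2=ctrl.movel([x,y,z-.012],feed=.008,contact_N=10)
for _ in range(2):
    print(h2,ctrl.current_tool_pos(),np.array(ctrl.current_force())-f0); ctrl.sleep(.1)
print(ctrl.current_clock())
```

```text
[-0.04891565  0.41957517  0.30934171]
True [0.5485411  0.15050758 0.25961456] [-0.08505824 -0.18568153  1.7122424 ]
True [0.54879771 0.15053803 0.25553508] [-2.30610792 -0.70865316  4.16730107]
True [0.54876863 0.15053425 0.2554841 ] [-2.2717145  -1.07556179  4.24239458]
17.2167
```

Run:
```python
from h import *
x,y=.5485,.1505
f=lambda:print(h,ctrl.current_tool_pos(),np.array(ctrl.current_force()))
z=.2555
for k in range(8):
    z-=.0005
    h=ctrl.movel([x,y,z],feed=.005,contact_N=15); ctrl.sleep(.1); f()
    if ctrl.current_force()[2]>12: break
c=snap('top','press'); c2=snap('side','press2')
print(ctrl.current_clock())
a=c['image'][150:250,215:315,::-1];b=c2['image'][140:240,230:330,::-1]
cv2.imwrite('pics/p.png',cv2.resize(np.hstack([a,b]),None,fx=4,fy=4,interpolation=2))
```

```text
False [0.54843176 0.15051316 0.255388  ] [-2.64846153 -0.41297208  7.75968456]
False [0.54850747 0.15052756 0.25534819] [-3.89637304 -0.17657314  9.79535574]
False [0.54857355 0.15053747 0.25528204] [-5.4797832   0.03127485 14.14447501]
18.5167
```

View pics/p.png

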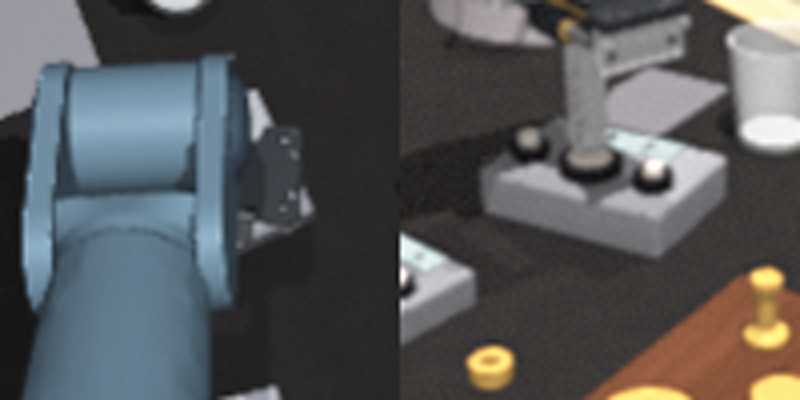

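The side crop shows the fingertips centred on the big button, at about (590,155), with the button down level with its housing. The force climbs to 14 N without any more travel, so it is at its end stop. I'll lift off and check.

Run:
```python
from h import *
x,y=.5485,.1505
ctrl.movel([x,y,.28],feed=.03); ctrl.movel([x,y,.40],feed=.12)
ctrl.movep([.223,.611,.405],[180,0,160]); ctrl.sleep(.3)
print(ctrl.current_clock(),ctrl.current_force())
c=snap('top','end'); a=c['image'][160:285,225:420,::-1]
cv2.imwrite('pics/end_c.png',cv2.resize(a,None,fx=4,fy=4,interpolation=2))
o=np.load('top.npz')['image'].astype(int); d=abs(c['image'].astype(int)-o).max(2)[80:285,225:500]; print((d>50).sum())
m=xyz(c)[198:206,260:268,2]; print(np.nanmedian(m),np.nanmedian(xyz(np.load('top.npz'))[198:206,260:268,2]))
```

```text
23.0167 [1.00588422 0.68823227 0.1033    ]
0
0.06181718022735798 0.06144122091159952
```

View pics/end_c.png

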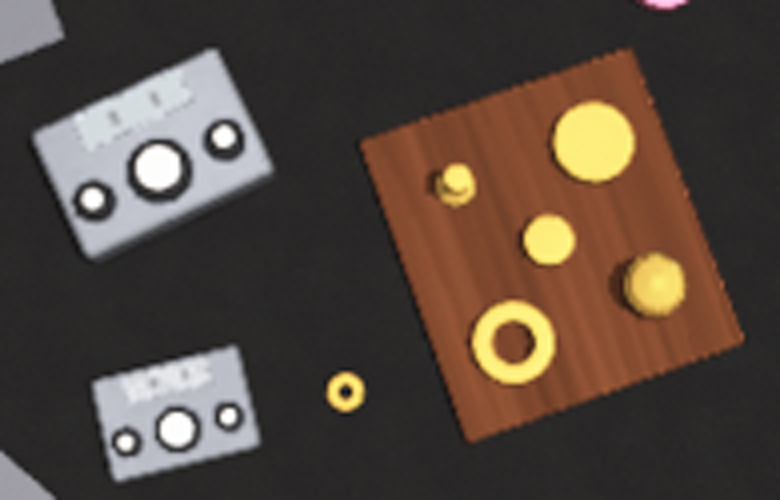

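The picture matches the start: the cap is still at (594,141) and the big button at (158,166) is up again.

```bash
python3 -c "
from cell import ctrl
print(ctrl.sign_off())"
```

```text
the job is handed in; nothing more can be done
None
```

The job is handed in: the fingertips rested on the wide cap at about 6 N for roughly 0.6 s, the timer's big button was pressed to its stop and came up again, and the closing picture of the bench around the board and timer showed nothing moved.

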